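Tighten the clamp screw of a glass display riser with a flat driver

ROBOT

A 7-joint arm with a two-finger parallel gripper is mounted at the origin on the work surface. World frame = base frame: x ahead of the robot, y to its left, z up, the work surface at z = 0. Lengths are in m, angles in rad, forces in N, time in s.
With the tool pointing down it reaches from about 0.425 to 0.875 m from the base axis. Payload 4.7 kg.
Tool frame: the origin (TCP) lies midway between the tips of the shut fingers; the grasp point (between the pads) lies ctrl.grasp_offset behind it (ctrl.grasp_offset is the distance from the TCP to the grasp point, in m); z points along the fingers, y is the line along which they close (so a half turn about z gives the same grasp; the last joint's range is limited). The gripper opens to 87 mm and grips with 3 to 60 N. Pads are 19 mm wide; open, the fingers measure 117 mm over their backs; the gripper's body (75 mm by 190 mm) begins 51 mm behind the grasp point.
Start: joints at [-1.132, 0.321, -0.07, 1.45, 0.023, 1.371, -0.057], TCP at [0.268, 0.592, 0.223] pointing down, gripper open.
Joint ranges: [-2.86, 2.86], [-0.3, 2.09], [-1.38, 1.24], [0.06, 2.45], [-1.56, 4.7], [0.09, 2.05], [-2.69, 2.69]. Speed limits (rad/s): [2.57, 2.57, 3.14, 3.14, 3.14, 3.14, 3.14].

INTERFACE

Orientations are given as a rotation vector (axis times angle).
In Python, from bench import ctrl gives the robot as it stands. The module is installed in compiled form; this text tells all that it offers.
- The arm moves only by the tool jog_arm, never from a script. Its argument "moves" is one flat list of numbers, 7 for each row, row after row: the shift along the tool's x, y, z in units of 30 cm (1.0 is 30 cm), then the turn, a rotation vector about the tool's x, y, z in units of 60 degrees (1.0 is 60 degrees), then the gripper's target within -1 to 1 (fully open at 1, half-way at 0, shut at -1). In form: [x, y, z, wx, wy, wz, fingers, x, y, z, wx, wy, wz, fingers, ...]. A call has exactly 8 rows; each row is the pose to reach, as a shift and turn from the pose commanded when the call began, along the tool's axes at that moment; what a row does not reach only later rows make up. A row lasts 1/8 s, in which the tool goes at most 62.5 mm and 10.7 degrees, less where a joint would pass 70% of its speed; a pose out of reach is approached as far as the arm can. A call with a number of a shift or a turn outside -1 to 1 is refused whole. A call with a gripper value outside its range is refused whole. The fingers move at their own pace and stop on an object; "newtons" is the grip in N (left out, the last holds). Time passes only in rows, so rows that repeat a pose let the fingers close, or fill a call up. It gives the time, the measured TCP pose, the force, the opening and the grip force at its end, in the units of the state.
- ctrl.get_state(): the state, without advancing time (a new reading comes with each control period).
- ctrl.get_image(name): name is "scene" or "side" or "wrist"; returns a dict with "pixels" (384x512x3 uint8, red, green, blue), "fx", "fy", "cx", "cy" (pixels), "dist" ([k1, k2, p1, p2, k3] as OpenCV has them; the pictures are not rectified), "xyz" and "rotation" of the camera in the world; the wrist camera has in their place "tool_from_camera" (4x4, takes a point from camera to tool coordinates, whose origin is the TCP and whose axes are the flange's). Camera axes: x right, y up, looking along -z (the intrinsics and any distortion apply to the point x, -y, -z); pixel columns grow to the right and rows downward; lengths in m; the calibration is good to about 2 mm. A picture is of the moment at which its call begins: read the wrist's pose just before it. There is no depth.
- ctrl.close_job(): hands the job in; it is judged then, once.
The state is a dict: "time": time; "joint_positions": joint angles; "qd": joint speeds; "joint_torque": joint torques, N m; "position": TCP position; "tool_rot": TCP orientation; "ft_force": force on the tool from outside, world axes, zero at the start; "torque": the same for the moment, N m; "grip_width": opening from 0.0 (shut) to 1.0 (fully open); "grip_force": force on a finger pad.
Only numpy, scipy, OpenCV 4.12 (cv2) and the standard library are available. Lean on these libraries where they do the work, as an engineer would, in place of code of your own. Each camera call takes 0.05 s, during which the arm holds its last target. There are 200 camera calls.

TASK

The glass shelf of the counter display is loose: the slotted screw of its one uncapped clamp has backed off. Take the stubby flat driver from its block, seat the blade in the slot and, keeping it lightly pressed in, turn the screw clockwise until it bites firmly on the glass, but do not force it or lean on it, for the glass cracks. Then stand the driver back in the hole of its block and let go, leaving the rest of the display as it is.

Things in the scene. Friction and masses are not known exactly. Their poses are not given: they have to be found in the camera images.
- driver: stubby flat screwdriver, 110 g, upright in its block. Origin: middle of the blade's edge (lowest point); z up along the shank, x along the blade's width. Blade 12 mm wide (x), 2 mm thick (y), straight for 12 mm; round shank 8 mm thick to z = 46 mm; black square handle 28 x 28 mm (flats square to x and y) from z = 46 to 108 mm
- block: fixed wooden block 110 x 60 x 58 mm (x, y, z), origin under its centre. The screw's dust cap lies on its top (12 mm high, at x = +40 mm); two bits stick out 10 mm at x = +18 mm
- block_hole (a point): centre of the mouth of the block's round hole (20 mm wide, 52 mm deep), z = 58 mm. The driver hangs in it upright, the underside of its handle on the block's top, its blade edge 46 mm below this point; loose by about 4 mm to each side, any yaw
- riser: fixed stand, origin under its centre, on a black base board 210 x 236 mm (x, y). At x = +-75, y = +-76 mm four aluminium C-clamps (30 mm in x, from y = +-61 to +-101 mm, top at z = 88 mm) hold the glass. Three wear black domed dust caps; the one at x = -75, y = +76 mm (front left from the robot at yaw 0) shows its bare slotted screw
- glass: clear glass shelf 220 x 180 x 10 mm, 1 kg, loose in the clamps on rubber pads; origin under its centre, 60 mm above the counter; its top at z = 70 mm
- slot (a point): centre of the slot's mouth, on top of the screw's head (about 100 mm above the counter), x along the slot, z up; turns and sinks with the screw. Steel head 18 mm across, 8 mm high; the slot runs right across it, 3.4 mm wide, 4.5 mm deep, open at both ends. 3 to 15 N of pressure keeps the blade down; the thread takes it, not the glass
- screw: the slotted screw, axis vertical, 3 mm down per turn, clockwise from above tightens; origin under its nylon foot (24 mm wide). It turns freely at 0.03 N m for 0.1 to 1.7 rad (unknown beforehand) until the foot meets the glass; then the torque rises by about 0.4 N m per rad. Well tight at 0.15 to 0.28 N m; above 0.33 the glass may crack. It stays where it is left
- mouthpiece0: green aluminium mouthpiece, 100 mm high, 36 mm thick, standing on the glass; origin under its foot
- mouthpiece1: another such mouthpiece on the glass
- connector: black push-fit hose connector with blue collars, 52 mm high, 30 mm thick, standing on the counter behind the block; origin under its foot
- dust_cap: black domed dust cap, 25 mm across, 12 mm high, lying on the block; origin under its centre
There are look-alikes about, which are no part of the job. What is meant by the block is not blue or pink, and is the smaller of those in its own colour.

How it is judged:
By the outcome, as a careful person would: the job done as asked, in the order asked, and still so for the second after the job is handed in, with the robot touching nothing.
It also fails if it takes over 72 s, if anything falls off the work surface, if the arm or the gripper's body presses on something with over 40 N, if the wrist force passes 120 N, or if a joint passes its speed limit or range.

## Working session

There is one attempt and no reset: what is moved stays moved. The work goes in short steps, Python scripts to look and compute and a tool call to move; the robot and the scene stay as the last step left them, time stands still between calls to the robot, and variables do not carry over. Pictures are saved under pics/ and viewed, at most 10 in all, crops included, and the job is handed in when it is done.

Besides the shell and the picture viewer there is one more tool, called after ">>>" as name(argument=value, ...), one argument or row to a line, values as JSON. jog_arm: Moves the arm, as the interface text tells. Its arguments: {"type":"object","properties":{"moves":{"type":"array"},"newtons":{"type":"number"}},"required":["moves"]}

```bash
mkdir -p pics; cat > h.py <<'E'
import numpy as np, cv2, pickle
from scipy.spatial.transform import Rotation as R
from bench import ctrl
def snap(name,tag):
    s=ctrl.get_state(); im=ctrl.get_image(name); 
    im['state']=s; pickle.dump(im,open(f'pics/{tag}.pkl','wb'))
    cv2.imwrite(f'pics/{tag}.png',im['pixels'][:,:,::-1]); return im
def load(tag): return pickle.load(open(f'pics/{tag}.pkl','rb'))
def cam(im):
    if 'tool_from_camera' in im:
        s=im['state'];T=np.eye(4);T[:3,:3]=R.from_rotvec(s['tool_rot']).as_matrix();T[:3,3]=s['position']
        T=T@np.array(im['tool_from_camera']); return T[:3,3],T[:3,:3]
    r=np.array(im['rotation']); r=R.from_rotvec(r).as_matrix() if r.size==3 else r
    return np.array(im['xyz']),r
def K(im): return np.array([[im['fx'],0,im['cx']],[0,im['fy'],im['cy']],[0,0,1.]])
def ray(im,uv):
    p=cv2.undistortPoints(np.array([[uv]],float),K(im),np.array(im['dist'],float))[0,0]
    o,r=cam(im); d=r@np.array([p[0],-p[1],-1]); return o,d
def onz(im,uv,z):
    o,d=ray(im,uv); return o+d*(z-o[2])/d[2]
def proj(im,P):
    o,r=cam(im); q=(np.atleast_2d(P)-o)@r*np.array([1,-1,-1])
    return cv2.projectPoints(q,np.zeros(3),np.zeros(3),K(im),np.array(im['dist'],float))[0][:,0]
def tri(*a):
    A=0;b=0
    for im,uv in a:
        o,d=ray(im,uv);d=d/np.linalg.norm(d);M=np.eye(3)-np.outer(d,d);A=A+M;b=b+M@o
    return np.linalg.solve(A,b)
E
python3 - <<'E'
from h import *
print(ctrl.get_state(),ctrl.grasp_offset)
a=snap('scene','s0');b=snap('side','d0')
for i in(a,b): print(i['xyz'],i['rotation'],i['fx'],i['dist'])
w=snap('wrist','w0');print(w['tool_from_camera'],w['fx'])
cv2.imwrite('pics/c0.png',cv2.resize(np.vstack([a['pixels'],b['pixels']])[:,:,::-1],None,fx=.78,fy=.78))
E
```

```text
{'time': 0.0, 'joint_positions': array([-1.13191761,  0.3218533 , -0.07008321,  1.45167069,  0.02261194,
        1.37078626, -0.05691156]), 'qd': array([-0.00093407,  0.00093249, -0.00162317, -0.00021003, -0.00048928,
        0.00077453, -0.00021962]), 'joint_torque': array([-2.95898972e-04, -4.91288209e+01, -4.04089931e-01, -3.12533927e+01,
       -6.40748860e-02,  4.35632200e-02,  1.49875959e-04]), 'position': array([0.26770123, 0.59171113, 0.22144398]), 'tool_rot': array([-6.62141811e-01, -3.07071378e+00,  2.99550819e-03]), 'ft_force': array([-0.45690168, -0.35660444,  0.03543852]), 'torque': array([-0.0178166 ,  0.03603309, -0.00844412]), 'grip_force': 0.0, 'grip_width': 0.9992288943269522} 0.0187
[1.24997229 0.04320429 0.5305178 ] [0.71959631 0.82858215 1.51565562] 362.83218199974806 [-0.08746862  0.          0.          0.          0.        ]
[ 0.35657016 -0.74234179  0.79899935] [ 0.83304976 -0.12841129 -0.29825212] 368.8721737075422 [-0.0083603  0.         0.         0.         0.       ]
[[-8.68831205e-04  9.70845762e-01  2.39703467e-01  6.52461777e-02]
 [ 9.99999621e-01  8.57830842e-04  1.50224938e-04 -8.94388176e-04]
 [-5.97797825e-05  2.39703507e-01 -9.70846139e-01 -1.62905590e-01]
 [ 0.00000000e+00  0.00000000e+00  0.00000000e+00  1.00000000e+00]] 296.962550719849
```

View pics/s0.png

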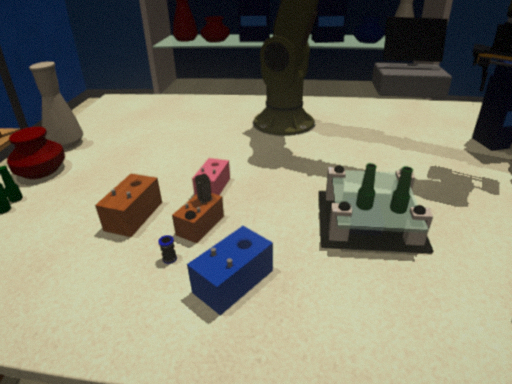

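View pics/d0.png

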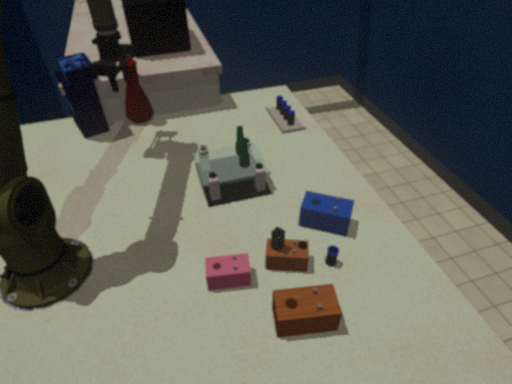

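```bash
python3 - <<'E'
from h import *
a=load('s0');b=load('d0')
f=lambda i,x,y,w,h,k:cv2.resize(i['pixels'][y:y+h,x:x+w,::-1],None,fx=k,fy=k,interpolation=cv2.INTER_CUBIC)
cv2.imwrite('pics/z0.png',np.vstack([np.hstack([f(a,165,160,75,75,4),f(a,315,155,125,75,4)]),np.hstack([f(b,255,220,75,75,4),f(b,185,120,125,75,4)])]))
for n,uv in (('drv',((203,179),(278,230))),):
    print(n,tri((a,uv[0]),(b,uv[1])))
E
```

```text
drv [ 0.59329954 -0.14964486  0.11353754]
```

View pics/z0.png

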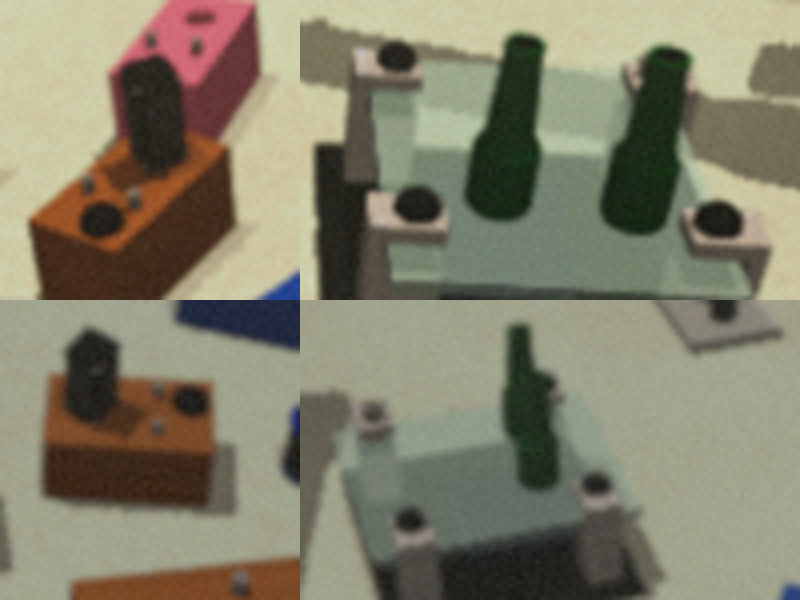

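```bash
python3 - <<'E'
from h import *
np.set_printoptions(precision=4,suppress=True)
a=load('s0');b=load('d0')
sc=[(173,214.5),(195,222.5),(223,197.5)];sd=[(307.5,258.75),(308.25,240.75),(267.5,238.75),(266.25,257)]
print('scene');[print(onz(a,u,.058)) for u in sc]
print('side');[print(onz(b,u,.058)) for u in sd]
print('tri');[print(tri((a,u),(b,v))) for u,v in zip(sc,sd)]
print('caps');C=[tri((a,u),(b,v)) for u,v in(((339,169),(212,175)),((344.5,206),(258.75,166)),((419.5,210),(247,141)))]
for c in C: print(c)
# fit
L=np.array([[-75,-76],[75,-76],[75,76]])/1000.;P=np.array(C)[:,:2]
l=L-L.mean(0);p=P-P.mean(0);y=np.arctan2((l[:,0]*p[:,1]-l[:,1]*p[:,0]).sum(),(l*p).sum())
Rm=np.array([[np.cos(y),-np.sin(y)],[np.sin(y),np.cos(y)]]);c=P.mean(0)-Rm@L.mean(0)
s=c+Rm@[-.075,.076];print('yaw',y,'c',c,'slot',s,np.hypot(*s),'res',p-l@Rm.T)
print('side slot',onz(b,(203,148),.1),proj(b,[[*s,.1]]),proj(a,[[*s,.1]]))
E
```

```text
scene
[ 0.6541 -0.2083  0.058 ]
[ 0.677  -0.1538  0.058 ]
[ 0.5822 -0.1116  0.058 ]
side
[ 0.6491 -0.2173  0.058 ]
[ 0.6751 -0.1624  0.058 ]
[ 0.5747 -0.1218  0.058 ]
[ 0.5518 -0.1792  0.058 ]
tri
[ 0.6501 -0.212   0.0533]
[ 0.6755 -0.1569  0.0546]
[ 0.5758 -0.1147  0.052 ]
caps
[0.4873 0.1544 0.0888]
[0.6383 0.1526 0.0891]
[0.6433 0.3027 0.0897]
yaw -0.027381028384890857 c [0.5653 0.2292] slot [0.4924 0.3072] 0.5804207355479636 res [[-0.001  -0.0009]
 [ 0.0001  0.0014]
 [ 0.0009 -0.0005]]
side slot [0.4881 0.2905 0.1   ] [[203.2853 145.074 ]] [[404.8257 168.7458]]
```

>>> jog_arm(
  moves=[-0.2,-0.12,0,0,0,0,1,-0.4,-0.24,0,0,0,0,1,-0.6,-0.35,0,0,0,0,1,-0.8,-0.46,0,0,0,0,1,-1,-0.56,0,0,0,0,1,-1,-0.56,0,0,0,0,1,-1,-0.56,0,0,0,0,1,-1,-0.56,0,0,0,0,1],
)

```text
time: 1.15
position: [0.471, 0.3168, 0.2223]
tool_rot: [-0.66, -3.07, -0.001]
ft_force: [-0.9, 0.3, -0.9]
grip_width: 1.004
grip_force: 0.0
```

```bash
cat >> h.py <<'E'
def plan(pos,yaw,tilt=None):
    "yaw = world angle of tool y axis (mod pi, nearest)"
    s=ctrl.get_state();M=R.from_rotvec(s['tool_rot']).as_matrix()
    y0=np.arctan2(M[1,1],M[0,1]); 
    if yaw is None: yaw=y0
    yaw=y0+(yaw-y0+np.pi/2)%np.pi-np.pi/2
    ty=np.array([np.cos(yaw),np.sin(yaw),0]);tz=np.array([0,0,-1.]);T=np.c_[np.cross(ty,tz),ty,tz]
    d=M.T@(np.array(pos)-s['position'])/.3; w=R.from_matrix(M.T@T).as_rotvec()/(np.pi/3)
    print('t',s['time'],'pos',s['position'].round(4),'yaw0',round(y0,4),'F',s['ft_force'].round(2),'T',s['torque'].round(3),'g',s['grip_width'],s['grip_force'])
    print('PLAN',d.round(4),w.round(4),'j7',s['joint_positions'][6])
E
python3 - <<'E'
from h import *
w=snap('wrist','w1'); plan((.593,-.15,.25),None)
print(proj(w,[.4924,.3072,.1]))
cv2.imwrite('pics/w1b.png',cv2.resize(w['pixels'][:,:,::-1],None,fx=1.5,fy=1.5,interpolation=cv2.INTER_CUBIC))
E
```

```text
t 1.2 pos [0.4707 0.3172 0.2223] yaw0 1.1487 F [-0.11  0.77 -0.87] T [ 0.018  0.023 -0.032] g 1.0015119628280424 0.0
PLAN [-1.0098 -1.2538 -0.0934] [ 0.0001 -0.001   0.    ] j7 0.5259930171819357
[[252.37530355 207.01773967]]
```

View pics/w1b.png

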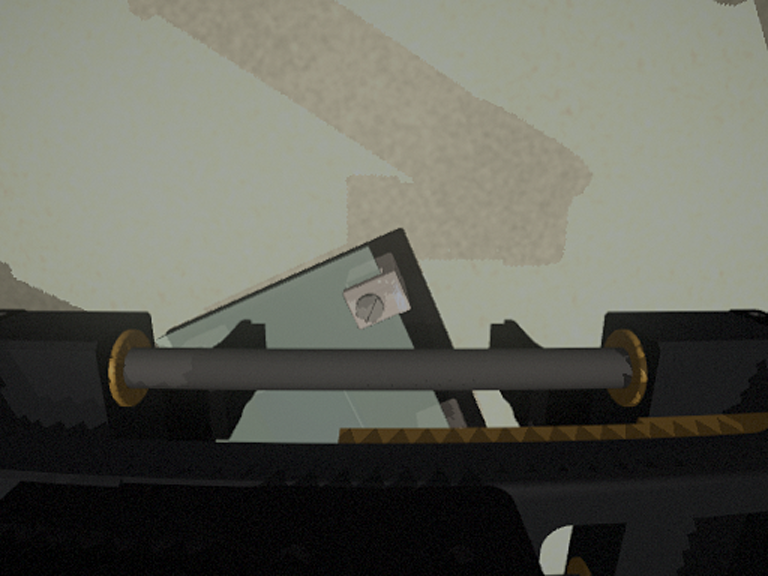

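```bash
python3 - <<'E'
from h import *
w=load('w1');print(onz(w,(246.7,204.7),.1))
cv2.imwrite('pics/w1c.png',cv2.resize(w['pixels'][180:228,216:280,::-1],None,fx=9,fy=9,interpolation=cv2.INTER_CUBIC))
E
```

```text
[0.48784398 0.30301342 0.1       ]
```

View pics/w1c.png

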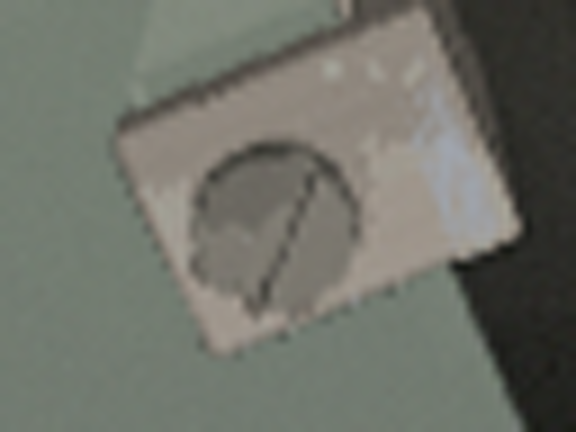

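>>> jog_arm(
  moves=[-0.15,-0.15,-0.05,0,0,0,1,-0.3,-0.3,-0.1,0,0,0,1,-0.45,-0.45,-0.1,0,0,0,1,-0.6,-0.6,-0.1,0,0,0,1,-0.7,-0.75,-0.1,0,0,0,1,-0.8,-0.9,-0.1,0,0,0,1,-0.9,-1,-0.1,0,0,0,1,-1,-1,-0.1,0,0,0,1],
)

```text
time: 2.2
position: [0.6218, -0.0834, 0.2531]
tool_rot: [0.665, 3.07, -0.0]
ft_force: [0.7, -0.4, -0.0]
grip_width: 1.003
grip_force: 0.0
```

>>> jog_arm(
  moves=[0,-0.1,0,0,0,0,1,0,-0.2,0,0,0,0,1,0,-0.24,0,0,0,0,1,0,-0.24,0,0,0,0,1,0,-0.24,0,0,0,0,1,0,-0.24,0,0,0,0,1,0,-0.24,0,0,0,0,1,0,-0.24,0,0,0,0,1],
)

```text
time: 3.2
position: [0.5922, -0.1467, 0.2525]
tool_rot: [-0.662, -3.071, -0.0]
ft_force: [1.2, 0.2, -0.5]
grip_width: 0.999
grip_force: 0.0
```

```bash
python3 - <<'E'
from h import *
w=load('w1');a=onz(w,(251.2,198.9),.1);b=onz(w,(244.7,213.9),.1);print(a,b,np.linalg.norm(a-b),np.arctan2(*(a-b)[1::-1]),onz(w,(247.3,206.2),.1))
w=snap('wrist','w2');plan((.593,-.15,.25),None)
u=proj(w,[[.593,-.15,.112]])[0];print(u)
x,y=np.clip(u.astype(int)-[80,60],0,[352,264]);print(x,y)
cv2.imwrite('pics/w2c.png',cv2.resize(w['pixels'][y:y+120,x:x+160,::-1],None,fx=5,fy=5,interpolation=cv2.INTER_CUBIC))
E
```

```text
[0.48419926 0.30960916 0.1       ] [0.49583978 0.29714377 0.1       ] 0.01705543148871593 2.3219890423902987 [0.48952115 0.30291016 0.1       ]
t 3.25 pos [ 0.5921 -0.1468  0.2525] yaw0 1.1462 F [-0.77 -0.1  -1.17] T [0.012 0.02  0.082] g 0.9992794216169687 0.0
PLAN [-0.0069 -0.0084  0.0085] [ 0.0001  0.     -0.    ] j7 1.4346152397308694
[249.7317613  182.19126428]
169 122
```

View pics/w2c.png

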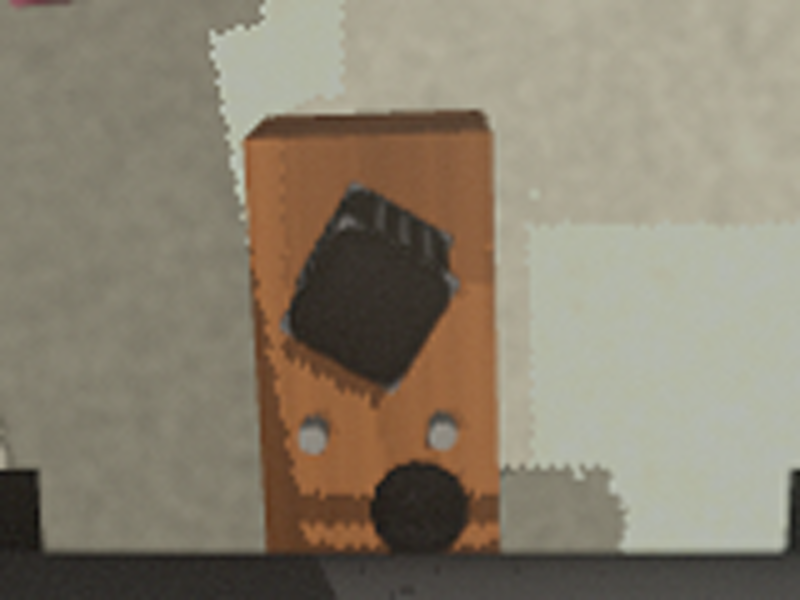

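```bash
python3 - <<'E'
from h import *
w=load('w2');c=[(345,222),(458,285),(392,388),(288,328)]
P=np.array([onz(w,(169+u/5,122+v/5),.12) for u,v in c]);print(P.round(4),P.mean(0))
for i in range(4):
    e=P[(i+1)%4]-P[i];print(np.linalg.norm(e[:2]),np.arctan2(e[1],e[0])%(np.pi/2))
# block: top corners
for u,v in[(247,137),(492,132),(313,425),(443,422),(420,510)]: print(onz(w,(169+u/5,122+v/5),.058 if v<200 else .07))
a=load('s0');print('mouthpieces')
for u in[(399.5,207.5),(349.5+90-15,0)][:1]: print(onz(a,u,.07))
print(onz(a,(315+500/4-75,155+210/4),.07), onz(a,(315+(525-300)/4,155+40/4),.17),onz(a,(315+(670-300)/4,155+52/4),.17))
E
```

```text
[[ 0.5717 -0.1532  0.12  ]
 [ 0.5929 -0.1378  0.12  ]
 [ 0.6072 -0.159   0.12  ]
 [ 0.5868 -0.1731  0.12  ]] [ 0.58965377 -0.15580886  0.12      ]
0.02625248850965174 0.6294492796944968
0.025590716028534438 0.5905723464123735
0.024794091688248584 0.6048440884460424
0.024965825811956426 0.6483267579203265
[ 0.55146095 -0.17282495  0.058     ]
[ 0.57470302 -0.11868433  0.058     ]
[ 0.6204347  -0.18694392  0.07      ]
[ 0.63278523 -0.15781213  0.07      ]
[ 0.65119924 -0.17225719  0.07      ]
mouthpieces
[0.6075172 0.2752924 0.07     ]
[0.6129531 0.201174  0.07     ] [0.60589891 0.20008091 0.17      ] [0.61220048 0.27037392 0.17      ]
```

```bash
python3 - <<'E'
from h import *
plan((.5897,-.1558,.076),.618)
E
```

```text
t 3.25 pos [ 0.5921 -0.1468  0.2525] yaw0 1.1462 F [-0.77 -0.1  -1.17] T [0.012 0.02  0.082] g 0.9992794216169687 0.0
PLAN [-0.0049 -0.0306  0.5885] [ 1.000e-04 -0.000e+00  5.044e-01] j7 1.4346152397308694
```

>>> jog_arm(
  moves=[-0.005,-0.03,0.05,0,0,0.17,1,-0.005,-0.03,0.12,0,0,0.34,1,-0.005,-0.03,0.2,0,0,0.504,1,-0.005,-0.03,0.28,0,0,0.504,1,-0.005,-0.03,0.4,0,0,0.504,1,-0.005,-0.03,0.52,0,0,0.504,1,-0.005,-0.03,0.588,0,0,0.504,1,-0.005,-0.03,0.588,0,0,0.504,1],
  newtons=35,
)

```text
time: 4.25
position: [0.5888, -0.1556, 0.0749]
tool_rot: [-1.439, -2.79, 0.002]
ft_force: [0.4, 0.2, 0.1]
grip_width: 1.0
grip_force: 0.0
```

>>> jog_arm(
  moves=[0,0,0,0,0,0,-1,0,0,0,0,0,0,-1,0,0,0,0,0,0,-1,0,0,0,0,0,0,-1,0,0,0,0,0,0,-1,0,0,0,0,0,0,-1,0,0,0,0,0,0,-1,0,0,0,0,0,0,-1],
  newtons=35,
)

```text
time: 5.25
position: [0.5897, -0.1558, 0.0761]
tool_rot: [-1.44, -2.792, -0.0]
ft_force: [0.3, 0.1, -1.0]
grip_width: 0.323
grip_force: 35.0
```

```bash
python3 - <<'E'
from h import *
plan((.5897,-.1558,.25),.618)
E
```

```text
t 5.25 pos [ 0.5897 -0.1558  0.0761] yaw0 0.6183 F [ 0.28  0.09 -1.  ] T [-0.047  0.011  0.006] g 0.32261840697331506 34.99739065300673
PLAN [ 0.000e+00 -1.000e-04 -5.796e-01] [ 0.     -0.0001  0.0003] j7 0.997647224362403
```

>>> jog_arm(
  moves=[0,0,-0.08,0,0,0,-1,0,0,-0.2,0,0,0,-1,0,0,-0.35,0,0,0,-1,0,0,-0.5,0,0,0,-1,0,0,-0.6,0,0,0,-1,0,0,-0.6,0,0,0,-1,0,0,-0.6,0,0,0,-1,0,0,-0.6,0,0,0,-1],
)

```text
time: 6.25
position: [0.5888, -0.1555, 0.2542]
tool_rot: [-1.439, -2.789, 0.002]
ft_force: [0.2, 1.1, -1.2]
grip_width: 0.319
grip_force: 35.0
```

```bash
python3 - <<'E'
from h import *
a=snap('scene','s1');b=snap('side','d1')
s=ctrl.get_state();p=s['position'];out=[]
for im in(a,b):
    u=proj(im,[p+[0,0,-.05]])[0];print(u);x,y=(u-[22,25]).astype(int);print(x,y)
    out.append(cv2.resize(im['pixels'][y:y+50,x:x+40,::-1],None,fx=10,fy=10,interpolation=cv2.INTER_CUBIC))
cv2.imwrite('pics/z1.png',np.hstack(out)); plan((.4895,.3029,.25),.751)
E
```

```text
[196.56070315 140.14828103]
174 115
[278.45484575 205.8376946 ]
256 180
t 6.35 pos [ 0.5891 -0.1556  0.2547] yaw0 0.6182 F [-0.02  0.2  -1.69] T [-0.074 -0.007  0.004] g 0.324177666563485 34.997288757003844
PLAN [1.4379 0.6154 0.0169] [-0.0016 -0.0016 -0.1268] j7 0.935841053313333
```

View pics/z1.png

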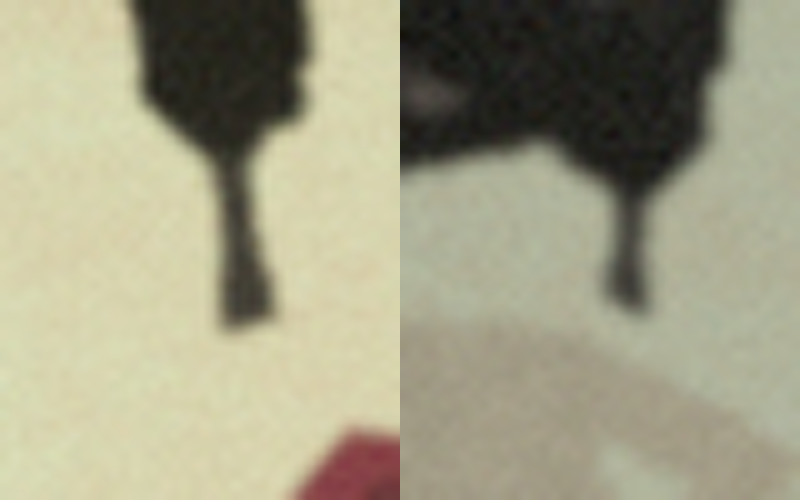

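```bash
python3 - <<'E'
from h import *
s=ctrl.get_state();p=s['position']-[0,0,.0641]
for n,o in(('s1',(174,115)),('d1',(256,180))):
    im=load(n)
    for y in(.618,2.189):
        d=.006*np.array([np.cos(y),np.sin(y),0]);print(n,y,((proj(im,[p-d,p+d])-o)*10+[400*(n=='d1'),0]).round())
E
```

```text
s1 0.618 [[222. 302.]
 [243. 324.]]
s1 2.189 [[206. 320.]
 [260. 306.]]
d1 0.618 [[608. 316.]
 [637. 288.]]
d1 2.189 [[644. 312.]
 [602. 291.]]
```

>>> jog_arm(
  moves=[0.1,0.045,0,0,0,0,-1,0.25,0.11,0,0,0,-0.04,-1,0.42,0.18,0,0,0,-0.08,-1,0.59,0.25,0,0,0,-0.127,-1,0.76,0.32,0,0,0,-0.127,-1,0.9,0.38,0,0,0,-0.127,-1,1,0.43,0,0,0,-0.127,-1,1,0.43,0,0,0,-0.127,-1],
)

```text
time: 7.35
position: [0.5196, 0.1672, 0.2553]
tool_rot: [-1.242, -2.884, 0.0]
ft_force: [0.4, -0.6, -1.8]
grip_width: 0.321
grip_force: 35.0
```

```bash
python3 - <<'E'
from h import *
plan((.4895,.3029,.178),.751)
E
```

```text
t 7.35 pos [0.5196 0.1672 0.2553] yaw0 0.7576 F [ 0.4  -0.61 -1.79] T [-0.062 -0.02  -0.034] g 0.32093945620865055 34.99747063033283
PLAN [0.3973 0.2382 0.258 ] [-0.0007 -0.0014  0.0063] j7 0.4212069845108267
```

>>> jog_arm(
  moves=[0.1,0.06,0,0,0,0,-1,0.22,0.13,0,0,0,0,-1,0.33,0.2,0.05,0,0,0.006,-1,0.397,0.238,0.12,0,0,0.006,-1,0.397,0.238,0.2,0,0,0.006,-1,0.397,0.238,0.258,0,0,0.006,-1,0.397,0.238,0.258,0,0,0.006,-1,0.397,0.238,0.258,0,0,0.006,-1],
)

```text
time: 8.35
position: [0.4927, 0.2987, 0.1797]
tool_rot: [1.262, 2.876, 0.002]
ft_force: [0.6, 0.8, -1.4]
grip_width: 0.318
grip_force: 35.0
```

```bash
python3 - <<'E'
from h import *
w=snap('wrist','w3');plan((.4895,.3029,.17),.751)
s=w['state'];M=R.from_rotvec(s['tool_rot']).as_matrix()
for q in([0.006,0,.0641],[-.006,0,.0641],[.006,0,.05]): print(proj(w,[s['position']+M@q]))
u=proj(w,[[.4895,.3029,.1]])[0];print(u)
x,y=int(u[0]-32),int(u[1]-24);print(x,y)
cv2.imwrite('pics/w3c.png',cv2.resize(w['pixels'][y:y+48,x:x+64,::-1],None,fx=12,fy=12,interpolation=cv2.INTER_CUBIC))
E
```

```text
t 8.4 pos [0.4928 0.299  0.18  ] yaw0 0.744 F [-0.35  0.59 -2.39] T [0.027 0.044 0.004] g 0.3201614288839808 34.99730241950601
PLAN [0.0169 0.0007 0.0332] [ 0.0019  0.0003 -0.0067] j7 0.185154037305313
[[252.53404914 192.68604976]]
[[252.53256448 207.21279017]]
[[252.60439989 197.44747321]]
[252.89348331 188.86774336]
220 164
```

View pics/w3c.png

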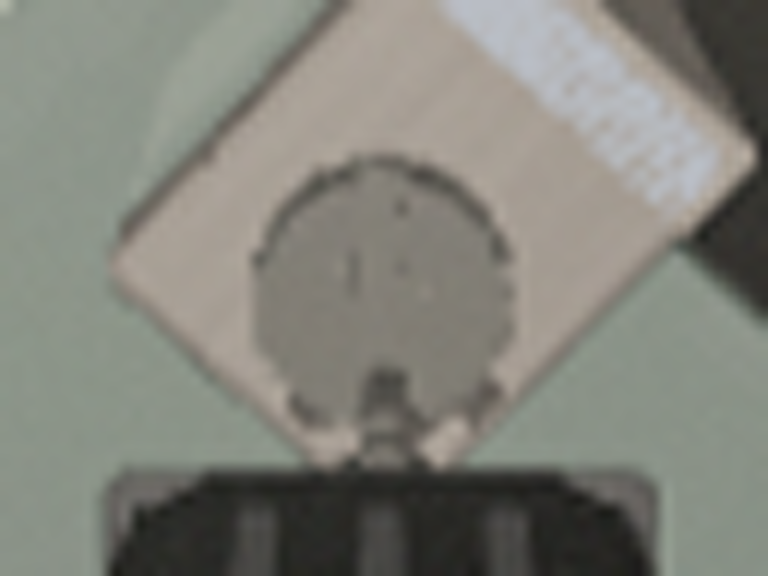

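```bash
python3 - <<'E'
from h import *
w=load('w3');g=w['pixels'].mean(2)
print('     ',*range(243,263))
for r in range(177,201): print(r,*g[r,243:263].astype(int))
E
```

```text
243 244 245 246 247 248 249 250 251 252 253 254 255 256 257 258 259 260 261 262
177 158 158 160 152 156 145 112 118 105 101 103 128 131 152 158 158 158 159 160 160
178 160 162 150 110 108 83 97 121 128 117 108 82 76 98 131 151 160 160 160 160
179 159 151 108 80 98 110 113 128 128 126 127 111 97 90 85 115 154 162 159 156
180 147 107 91 107 127 127 126 127 128 126 117 129 126 117 106 94 118 153 159 155
181 108 98 120 128 126 125 126 128 127 125 102 127 126 127 125 107 90 114 160 157
182 96 126 127 125 126 123 126 126 125 125 126 124 125 125 126 125 108 98 151 157
183 112 126 128 125 125 126 125 126 126 127 126 124 124 126 125 125 123 116 111 155
184 126 125 124 124 124 125 122 128 126 125 124 124 125 124 124 125 125 120 89 133
185 125 123 124 125 126 127 110 127 127 126 119 125 125 124 124 122 123 122 99 120
186 123 125 125 124 126 132 109 128 126 124 113 123 124 123 125 125 125 123 126 144
187 125 123 124 122 124 123 110 127 126 126 125 124 127 122 125 124 124 123 123 134
188 123 124 124 125 125 123 115 126 125 125 124 125 132 123 124 123 124 123 120 119
189 123 124 123 122 123 125 12
[... 249 characters left out ...]
 124 126 125 126 122 125 122 124 122 123 125 121 116 132
193 122 122 123 124 123 122 124 126 123 124 125 125 124 121 123 123 123 122 125 151
194 122 123 123 124 124 123 123 121 106 107 116 125 124 124 123 123 123 125 152 157
195 135 125 121 123 122 123 123 105 75 76 81 125 124 122 124 122 119 112 142 159
196 158 123 122 124 124 123 122 94 79 76 86 126 124 123 122 121 111 89 101 151
197 156 96 111 120 123 123 122 90 82 83 85 117 125 121 116 106 98 95 112 129
198 150 113 90 104 118 129 116 91 104 104 90 85 117 114 122 117 95 114 129 129
199 133 146 114 116 123 144 129 115 118 115 95 88 92 124 160 157 110 132 127 141
200 126 131 147 157 158 158 155 98 88 87 82 97 128 160 158 150 129 130 142 142
```

>>> jog_arm(
  moves=[0.01,0,0,0,0,-0.007,-1,0.023,-0.001,0.01,0,0,-0.007,-1,0.023,-0.001,0.02,0,0,-0.007,-1,0.023,-0.001,0.03,0,0,-0.007,-1,0.023,-0.001,0.04,0,0,-0.007,-1,0.023,-0.001,0.04,0,0,-0.007,-1,0.023,-0.001,0.04,0,0,-0.007,-1,0.023,-0.001,0.04,0,0,-0.007,-1],
)

```text
time: 9.4
position: [0.4871, 0.304, 0.1669]
tool_rot: [1.25, 2.882, 0.001]
ft_force: [-0.9, -0.8, -1.3]
grip_width: 0.322
grip_force: 35.0
```

```bash
python3 - <<'E'
from h import *
w=snap('wrist','w4');plan((.4895,.3029,.16),.751)
g=w['pixels'].mean(2)
print('     ',*range(239,267))
for r in range(174,204): print(r,*g[r,239:267].astype(int))
E
```

```text
t 9.45 pos [0.487  0.3041 0.1669] yaw0 0.7522 F [ 0.06 -0.54 -1.17] T [-0.071 -0.005  0.014] g 0.31782159744878385 34.99722650740296
PLAN [-0.0085  0.0033  0.0231] [0.0004 0.     0.0012] j7 0.18076090181120139
      239 240 241 242 243 244 245 246 247 248 249 250 251 252 253 254 255 256 257 258 259 260 261 262 263 264 265 266
174 154 153 153 152 154 152 146 141 142 133 106 98 125 150 155 161 164 184 176 181 174 173 182 182 183 175 186 166
175 153 153 153 153 153 150 142 142 132 104 98 126 150 155 160 162 161 158 171 182 181 173 182 180 177 174 178 173
176 154 154 152 153 150 143 142 132 106 99 123 149 155 159 162 161 161 158 158 177 179 174 181 182 183 173 178 174
177 153 154 153 149 145 141 132 105 97 122 150 154 158 162 162 159 158 158 158 160 171 172 181 181 177 174 183 173
178 153 152 151 143 142 134 105 97 122 150 154 159 162 160 160 158 157 156 158 159 158 164 179 179 183 177 176 171
179 153 150 143 141 135 107 97 121 149 155 158 161 160 160 160 157 157 161 161 157 157 157 170 171 174 180 178 166
180 149 143 143 138 115 95 120 147 153 157 162 160 160 158 158 158 158 159 158 157
[... 1913 characters left out ...]
 122 123 121 124 121 124 120 91 95 157 155 152
198 157 156 121 95 124 123 121 122 121 122 121 107 104 104 119 124 122 122 120 121 121 122 118 99 111 156 153 151
199 158 155 138 121 124 122 121 120 121 122 122 117 117 115 116 124 122 122 120 122 120 120 122 121 130 155 154 151
200 156 154 136 121 121 121 121 122 123 124 121 92 85 83 77 114 124 122 122 121 121 123 121 120 119 155 151 153
201 156 156 140 122 123 122 124 125 123 115 111 98 105 107 84 77 113 123 124 122 121 123 123 121 125 157 155 155
202 144 145 131 114 114 115 115 113 113 89 77 108 102 103 97 68 74 116 115 115 113 115 113 111 122 144 143 142
203 74 73 63 65 67 67 66 66 63 55 56 54 57 51 57 54 54 65 64 64 63 61 63 61 60 61 65 71
```

>>> jog_arm(
  moves=[0,0.001,0.003,0,0,0,-1,0,0.001,0.006,0,0,0,-1,0,0.001,0.009,0,0,0,-1,0,0.001,0.012,0,0,0,-1,0,0.001,0.014,0,0,0,-1,0,0.001,0.014,0,0,0,-1,0,0.001,0.014,0,0,0,-1,0,0.001,0.014,0,0,0,-1],
)

```text
time: 10.45
position: [0.4872, 0.3042, 0.1626]
tool_rot: [1.25, 2.882, 0.0]
ft_force: [0.7, 0.7, -1.0]
grip_width: 0.321
grip_force: 35.0
```

```bash
python3 - <<'E'
from h import *
plan((.4871,.304,.16),.751)
E
```

```text
t 10.45 pos [0.4872 0.3042 0.1626] yaw0 0.7522 F [ 0.71  0.74 -1.04] T [ 0.017 -0.013  0.008] g 0.32052958781781077 34.997484725899994
PLAN [-0.0003 -0.0008  0.0087] [0.0002 0.     0.0012] j7 0.1813463427860361
```

>>> jog_arm(
  moves=[0,0,0.002,0,0,0,-1,0,0,0.004,0,0,0,-1,0,0,0.006,0,0,0,-1,0,0,0.007,0,0,0,-1,0,0,0.007,0,0,0,-1,0,0,0.007,0,0,0,-1,0,0,0.007,0,0,0,-1,0,0,0.007,0,0,0,-1],
)

```text
time: 11.45
position: [0.4872, 0.3042, 0.1605]
tool_rot: [1.25, 2.882, 0.0]
ft_force: [0.7, -0.2, -1.2]
grip_width: 0.324
grip_force: 35.0
```

Still free: blade 3–4 mm below the nominal head top, so probably in the slot.

>>> jog_arm(
  moves=[0,0,0.001,0,0,0,-1,0,0,0.002,0,0,0,-1,0,0,0.003,0,0,0,-1,0,0,0.004,0,0,0,-1,0,0,0.004,0,0,0,-1,0,0,0.004,0,0,0,-1,0,0,0.004,0,0,0,-1,0,0,0.004,0,0,0,-1],
)

```text
time: 12.45
position: [0.4872, 0.3042, 0.1593]
tool_rot: [1.25, 2.882, 0.0]
ft_force: [-0.9, -1.1, -1.3]
grip_width: 0.322
grip_force: 35.0
```

>>> jog_arm(
  moves=[0,0,0.001,0,0,0,-1,0,0,0.002,0,0,0,-1,0,0,0.003,0,0,0,-1,0,0,0.004,0,0,0,-1,0,0,0.004,0,0,0,-1,0,0,0.004,0,0,0,-1,0,0,0.004,0,0,0,-1,0,0,0.004,0,0,0,-1],
)

```text
time: 13.45
position: [0.4873, 0.3043, 0.159]
tool_rot: [1.25, 2.882, 0.001]
ft_force: [-0.4, -1.4, 6.0]
grip_width: 0.32
grip_force: 35.0
```

```bash
python3 - <<'E'
from h import *
plan((.4871,.304,.16),.751)
w=snap('wrist','w5');g=w['pixels'].mean(2)
print('     ',*range(239,267))
for r in range(188,208): print(r,*g[r,239:267].astype(int))
E
```

```text
t 13.45 pos [0.4873 0.3043 0.159 ] yaw0 0.7522 F [-0.43 -1.4   5.97] T [-0.411  0.524  0.015] g 0.31995019564744764 34.99917440582067
PLAN [-0.0002 -0.0013 -0.0034] [ 0.0007 -0.      0.0012] j7 0.1819813997510515
      239 240 241 242 243 244 245 246 247 248 249 250 251 252 253 254 255 256 257 258 259 260 261 262 263 264 265 266
188 120 155 156 159 159 160 159 159 156 157 158 159 159 157 156 155 156 158 159 156 158 157 156 155 155 156 157 157
189 155 155 158 162 160 159 156 157 157 157 159 158 158 155 154 156 159 158 157 156 157 156 154 154 156 156 158 159
190 157 158 160 160 158 156 158 157 158 160 160 158 156 156 159 160 160 158 156 157 157 154 155 154 157 158 160 156
191 159 160 159 159 157 155 156 160 161 152 151 146 141 143 145 148 146 155 160 158 154 153 156 157 158 159 157 154
192 160 159 158 158 157 158 159 151 143 108 107 100 91 86 85 89 86 131 150 153 155 157 158 158 158 156 155 153
193 160 158 156 155 158 159 146 105 75 77 89 120 124 115 113 86 78 76 99 127 150 158 159 158 155 154 153 155
194 158 157 155 158 155 141 89 78 86 89 87 122 105 108 119 95 101 84 90 77 112 154 16
[... 655 characters left out ...]
 122 121 121 121 91 100 156 154 152
201 159 136 100 124 123 123 122 124 125 112 98 102 105 105 82 78 115 124 123 122 123 125 123 114 123 158 155 153
202 145 127 116 114 114 114 114 115 110 67 72 110 103 104 101 71 76 112 113 113 111 114 113 112 124 144 143 142
203 71 66 66 68 67 68 67 66 57 55 56 57 54 56 55 55 53 55 66 62 57 65 63 61 62 62 67 72
204 38 37 39 39 36 38 35 35 40 37 39 37 40 34 39 38 37 36 34 35 36 35 32 31 37 35 32 33
205 39 45 45 44 39 41 41 38 40 37 38 44 42 44 39 34 42 38 37 36 40 39 41 37 39 36 37 38
206 45 60 58 59 39 39 39 40 41 37 41 56 58 55 44 38 39 38 38 37 37 47 58 58 48 33 36 35
207 49 71 72 70 42 39 41 39 39 43 43 64 72 68 50 37 41 38 38 37 37 55 69 71 68 34 38 36
```

>>> jog_arm(
  moves=[0,0,0,0,0,0.05,-1,0,0,0,0,0,0.1,-1,0,0,0,0,0,0.15,-1,0,0,0.0003,0,0,0.2,-1,0,0,0.0003,0,0,0.25,-1,0,0,0.0005,0,0,0.29,-1,0,0,0.0005,0,0,0.29,-1,0,0,0.0005,0,0,0.29,-1],
)

```text
time: 14.5
position: [0.4878, 0.3047, 0.1589]
tool_rot: [1.67, 2.66, 0.003]
ft_force: [-0.9, 0.4, 5.4]
grip_width: 0.319
grip_force: 35.0
```

```bash
cat >> h.py <<'E'
def avg(n=6,ref=.7522):
    F=[];T=[]
    for i in range(n):
        s=ctrl.get_state();F.append(s['ft_force']);T.append(s['torque']);im=ctrl.get_image('wrist')
    M=R.from_rotvec(s['tool_rot']).as_matrix();y=np.arctan2(M[1,1],M[0,1])
    print('t',s['time'],'p',s['position'].round(4),'turned',round((ref-y+.5)%(2*np.pi)-.5,3),'F',np.mean(F,0).round(2),'T',np.mean(T,0).round(3),'sd',np.std(T,0).round(3),'tz tool',(M.T@np.mean(T,0))[2].round(3),'j7',s['joint_positions'][6].round(3))
E
python3 -c "
from h import *
avg()"
```

```text
t 14.75 p [0.4878 0.3047 0.1589] turned 0.303 F [-0.82 -0.37  5.21] T [-0.157  0.194  0.021] sd [0.027 0.023 0.026] tz tool -0.021 j7 -0.116
```

>>> jog_arm(
  moves=[0,0,0,0,0,0.05,-1,0,0,0,0,0,0.1,-1,0,0,0.0003,0,0,0.15,-1,0,0,0.0003,0,0,0.2,-1,0,0,0.0005,0,0,0.25,-1,0,0,0.0006,0,0,0.29,-1,0,0,0.0006,0,0,0.29,-1,0,0,0.0006,0,0,0.29,-1],
)

```text
time: 15.8
position: [0.4882, 0.3049, 0.1589]
tool_rot: [2.053, 2.377, 0.005]
ft_force: [0.1, 0.3, 5.6]
grip_width: 0.32
grip_force: 35.0
```

```bash
python3 -c "
from h import *
avg()
g=ctrl.get_image('wrist')['pixels'].mean(2)
print('     ',*range(239,267))
for r in range(188,203): print(r,*g[r,239:267].astype(int))
"
```

```text
t 16.05 p [0.4882 0.3049 0.1589] turned 0.606 F [ 0.13 -0.15  4.82] T [-0.078  0.001  0.052] sd [0.042 0.02  0.022] tz tool -0.052 j7 -0.414
      239 240 241 242 243 244 245 246 247 248 249 250 251 252 253 254 255 256 257 258 259 260 261 262 263 264 265 266
188 173 170 170 169 172 170 168 167 167 171 169 170 170 168 167 168 170 171 167 166 166 166 167 167 166 164 164 167
189 170 170 170 169 172 170 169 167 169 173 169 169 170 167 169 169 170 169 167 167 164 165 167 167 165 165 165 166
190 171 170 170 169 171 169 168 165 170 172 170 171 172 169 169 172 173 171 167 166 165 165 166 167 165 166 165 166
191 170 169 168 170 172 169 168 168 171 163 155 157 158 154 156 160 161 166 170 167 167 166 167 167 166 165 166 167
192 171 169 168 170 171 168 168 159 154 117 94 97 96 75 77 96 102 138 157 164 168 168 168 166 165 164 166 166
193 170 170 168 171 172 171 156 113 87 112 120 130 130 89 83 91 85 73 90 139 155 156 155 166 166 165 165 165
194 169 168 168 172 171 155 106 81 98 135 139 131 109 115 110 117 94 102 84 75 81 99 135 169 165 165 165 166
195 169 168 169 173 160 100 90 98 109 117 137 118 83 119 135 136 129 134 101 105 81 97 159 170 167 166 166 165
196 170 169 170 164 113 103 120 130 134 101 137 119 80 94 126 135 135 135 135 133 95 86 93 157 155 167 166 166
197 169 170 169 136 85 121 138 135 132 99 137 117 83 87 115 124 133 132 134 132 124 118 73 90 110 170 168 166
198 168 169 157 104 116 136 134 136 133 104 137 118 112 110 82 88 136 133 131 132 133 130 93 92 111 157 156 167
199 162 175 118 113 137 135 123 125 121 101 126 131 128 125 89 90 136 136 133 134 131 134 124 114 94 99 108 155
200 140 178 109 118 137 132 79 79 80 79 74 88 83 80 75 89 124 123 124 134 134 133 134 130 89 110 97 98
201 133 129 113 125 127 122 83 82 85 81 79 76 81 79 77 79 81 79 87 125 124 124 126 122 112 135 113 113
202 123 102 78 77 78 80 80 82 81 71 66 77 81 78 76 66 77 75 79 77 75 74 77 77 102 124 122 124
```

>>> jog_arm(
  moves=[0,0,0,0,0,0.05,-1,0,0,0.0003,0,0,0.1,-1,0,0,0.0003,0,0,0.15,-1,0,0,0.0005,0,0,0.2,-1,0,0,0.0007,0,0,0.24,-1,0,0,0.0007,0,0,0.24,-1,0,0,0.0007,0,0,0.24,-1,0,0,0.0007,0,0,0.24,-1],
)

```text
time: 17.15
position: [0.4885, 0.305, 0.1588]
tool_rot: [2.335, 2.101, 0.006]
ft_force: [0.9, -0.2, 4.5]
grip_width: 0.323
grip_force: 35.0
```

```bash
python3 -c "
from h import *
avg()"
```

```text
t 17.4 p [0.4885 0.305  0.1588] turned 0.858 F [ 0.68 -0.19  5.16] T [-0.076 -0.156  0.129] sd [0.026 0.02  0.024] tz tool -0.13 j7 -0.661
```

>>> jog_arm(
  moves=[0,0,0,0,0,0.03,-1,0,0,0,0,0,0.06,-1,0,0,0.0002,0,0,0.09,-1,0,0,0.0003,0,0,0.12,-1,0,0,0.0003,0,0,0.12,-1,0,0,0.0003,0,0,0.12,-1,0,0,0.0003,0,0,0.12,-1,0,0,0.0003,0,0,0.12,-1],
)

```text
time: 18.45
position: [0.4887, 0.305, 0.1588]
tool_rot: [2.462, 1.95, 0.007]
ft_force: [0.4, 0.2, 4.8]
grip_width: 0.322
grip_force: 35.0
```

```bash
python3 -c "
from h import *
avg(10)"
```

```text
t 18.9 p [0.4887 0.3049 0.1588] turned 0.983 F [ 1.07 -0.23  5.26] T [-0.045 -0.254  0.14 ] sd [0.023 0.026 0.026] tz tool -0.141 j7 -0.784
```

>>> jog_arm(
  moves=[0,0,0,0,0,0.03,-1,0,0,0,0,0,0.06,-1,0,0,0.0002,0,0,0.09,-1,0,0,0.0002,0,0,0.12,-1,0,0,0.0002,0,0,0.12,-1,0,0,0.0002,0,0,0.12,-1,0,0,0.0002,0,0,0.12,-1,0,0,0.0002,0,0,0.12,-1],
)

```text
time: 19.95
position: [0.4889, 0.3049, 0.1588]
tool_rot: [2.58, 1.792, 0.007]
ft_force: [2.2, 0.8, 5.9]
grip_width: 0.323
grip_force: 35.0
```

```bash
python3 -c "
from h import *
avg(10)
g=ctrl.get_image('wrist')['pixels'].mean(2)
print('     ',*range(239,267))
for r in range(190,203): print(r,*g[r,239:267].astype(int))
"
```

```text
t 20.4 p [0.4889 0.3049 0.1587] turned 1.109 F [ 1.52 -0.    5.15] T [-0.058 -0.326  0.174] sd [0.036 0.03  0.027] tz tool -0.175 j7 -0.908
      239 240 241 242 243 244 245 246 247 248 249 250 251 252 253 254 255 256 257 258 259 260 261 262 263 264 265 266
190 115 116 116 118 117 117 116 118 145 145 155 192 144 115 111 115 115 116 115 115 111 113 115 115 115 118 115 110
191 118 114 116 116 118 116 116 129 189 179 180 175 171 103 97 107 108 114 114 115 115 114 113 114 114 115 116 112
192 117 115 115 116 117 116 117 125 171 134 129 89 78 72 75 76 85 99 100 111 113 115 113 115 114 116 115 116
193 118 114 113 116 119 116 109 96 88 115 114 139 101 77 79 77 76 77 76 93 109 112 115 114 113 114 115 117
194 115 117 116 115 117 111 87 79 84 94 104 148 96 84 88 89 86 79 80 76 84 98 112 113 114 115 115 115
195 118 117 117 114 109 89 77 81 85 94 97 124 82 90 94 94 91 91 92 78 78 80 102 115 115 114 114 117
196 116 116 116 110 89 81 87 90 85 95 90 85 75 79 90 94 92 91 93 90 89 85 85 109 114 113 114 115
197 117 119 116 96 80 89 93 92 87 90 95 86 80 77 88 93 93 90 92 94 90 83 76 93 114 113 115 114
198 116 119 116 82 88 92 94 92 91 84 93 89 86 85 89 91 91 90 92 93 92 90 84 86 110 113 112 114
199 115 117 109 81 91 95 94 92 92 83 92 91 90 90 92 93 92 91 90 90 91 91 90 90 96 113 114 112
200 116 125 92 90 93 93 92 93 92 84 82 80 80 79 83 91 90 92 92 89 89 91 91 90 94 115 113 113
201 131 145 85 87 93 93 92 93 93 91 80 84 90 87 80 89 91 93 92 93 91 91 90 89 85 111 114 116
202 137 134 84 89 86 87 89 89 85 79 74 87 90 87 85 71 82 87 85 86 86 85 85 84 85 90 107 104
```

>>> jog_arm(
  moves=[0,0,0,0,0,0.03,-1,0,0,0,0,0,0.06,-1,0,0,0.0002,0,0,0.09,-1,0,0,0.0002,0,0,0.11,-1,0,0,0.0002,0,0,0.11,-1,0,0,0.0002,0,0,0.11,-1,0,0,0.0002,0,0,0.11,-1,0,0,0.0002,0,0,0.11,-1],
)

```text
time: 21.5
position: [0.4891, 0.3047, 0.1588]
tool_rot: [2.679, 1.64, 0.007]
ft_force: [1.1, -0.4, 5.6]
grip_width: 0.321
grip_force: 35.0
```

```bash
python3 -c "
from h import *
avg(10)"
```

```text
t 21.95 p [0.4891 0.3047 0.1588] turned 1.224 F [ 1.73 -0.09  5.29] T [-0.171 -0.366  0.207] sd [0.027 0.02  0.017] tz tool -0.209 j7 -1.021
```

>>> jog_arm(
  moves=[0,0,0,0,0,-0.04,-1,0,0,0,0,0,-0.07,-1,0,0,-0.006,0,0,-0.07,-1,0,0,-0.015,0,0,-0.07,-1,0,0,-0.03,0,0,-0.07,-1,0,0,-0.05,0,0,-0.07,-1,0,0,-0.06,0,0,-0.07,-1,0,0,-0.06,0,0,-0.07,-1],
)

```text
time: 23.0
position: [0.487, 0.3045, 0.1757]
tool_rot: [-2.618, -1.736, -0.001]
ft_force: [-0.6, -0.9, -1.6]
grip_width: 0.324
grip_force: 35.0
```

```bash
python3 - <<'E'
from h import *
avg(2)
w=snap('wrist','w6')
u=proj(w,[[.4885,.3035,.098]])[0].astype(int);x,y=u-[32,24];print(x,y)
cv2.imwrite('pics/w6c.png',cv2.resize(w['pixels'][y:y+48,x:x+64,::-1],None,fx=12,fy=12,interpolation=cv2.INTER_CUBIC))
plan((.5897,-.1558,.25),.618)
E
```

```text
t 23.05 p [0.487  0.3043 0.1755] turned 1.152 F [-0.8  -0.44 -1.52] T [-0.119  0.069  0.028] sd [0.02  0.012 0.005] tz tool -0.028 j7 -0.954
221 170
t 23.15 pos [0.487  0.3042 0.1752] yaw0 -0.3995 F [ 0.49  0.33 -0.23] T [-0.054  0.063  0.027] g 0.32300842903239596 34.9973648507148
PLAN [-1.2795  0.9119 -0.2493] [-2.000e-04  0.000e+00 -9.716e-01] j7 -0.9537777779440137
```

View pics/w6c.png

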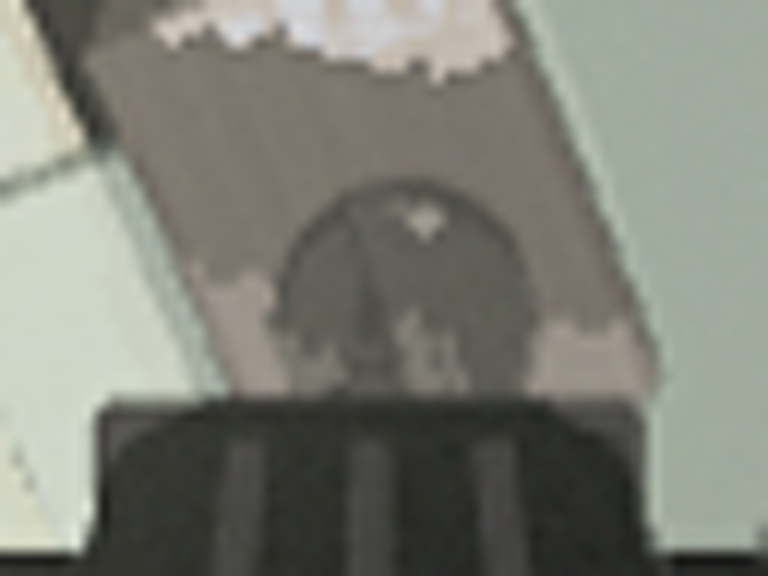

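>>> jog_arm(
  moves=[0,0,-0.12,0,0,0,-1,-0.05,0.04,-0.25,0,0,-0.1,-1,-0.18,0.13,-0.25,0,0,-0.25,-1,-0.32,0.23,-0.25,0,0,-0.4,-1,-0.46,0.33,-0.25,0,0,-0.55,-1,-0.6,0.43,-0.25,0,0,-0.7,-1,-0.74,0.53,-0.25,0,0,-0.85,-1,-0.86,0.61,-0.25,0,0,-0.97,-1],
)

```text
time: 24.15
position: [0.5554, -0.007, 0.2504]
tool_rot: [1.439, 2.792, 0.0]
ft_force: [0.5, 0.5, -1.7]
grip_width: 0.318
grip_force: 35.0
```

```bash
python3 -c "
from h import *
plan((.5897,-.1558,.16),.618)"
```

```text
t 24.15 pos [ 0.5554 -0.007   0.2504] yaw0 0.6192 F [ 0.54  0.53 -1.65] T [-0.105 -0.033  0.008] g 0.31778040313980727 34.99842668417841
PLAN [-0.4702 -0.195   0.3013] [0.0002 0.0002 0.0011] j7 0.6325067803383423
```

>>> jog_arm(
  moves=[-0.12,-0.05,0,0,0,0,-1,-0.27,-0.11,0,0,0,0,-1,-0.4,-0.165,0,0,0,0,-1,-0.47,-0.195,0.05,0,0,0,-1,-0.47,-0.195,0.15,0,0,0,-1,-0.47,-0.195,0.25,0,0,0,-1,-0.47,-0.195,0.3,0,0,0,-1,-0.47,-0.195,0.3,0,0,0,-1],
)

```text
time: 25.15
position: [0.5885, -0.1532, 0.1594]
tool_rot: [-1.442, -2.789, 0.001]
ft_force: [-0.5, 0.1, -1.2]
grip_width: 0.318
grip_force: 35.0
```

```bash
python3 -c "
from h import *
plan((.5897,-.1558,.0765),.618)"
```

```text
t 25.15 pos [ 0.5885 -0.1532  0.1594] yaw0 0.6163 F [-0.49  0.11 -1.21] T [-0.056  0.011 -0.03 ] g 0.3178703350004417 34.99724542256445
PLAN [-0.0099 -0.0013  0.2765] [-0.0014 -0.0013 -0.0016] j7 0.970872087446902
```

>>> jog_arm(
  moves=[-0.006,-0.001,0,0,0,-0.001,-1,-0.006,-0.001,0.03,0,0,-0.001,-1,-0.006,-0.001,0.08,0,0,-0.001,-1,-0.006,-0.001,0.13,0,0,-0.001,-1,-0.006,-0.001,0.18,0,0,-0.001,-1,-0.006,-0.001,0.22,0,0,-0.001,-1,-0.006,-0.001,0.25,0,0,-0.001,-1,-0.006,-0.001,0.25,0,0,-0.001,-1],
)

```text
time: 26.15
position: [0.5894, -0.1551, 0.0845]
tool_rot: [-1.441, -2.79, 0.001]
ft_force: [0.3, -1.1, -2.3]
grip_width: 0.32
grip_force: 35.0
```

```bash
python3 -c "
from h import *
avg(3,.618)
plan((.5897,-.1558,.0765),.618)"
```

```text
t 26.25 p [ 0.5902 -0.1553  0.0857] turned 0.001 F [ 0.43 -0.18 -1.36] T [-0.032 -0.029  0.002] sd [0.053 0.025 0.039] tz tool -0.002 j7 1.011
t 26.3 pos [ 0.5904 -0.1554  0.0859] yaw0 0.6171 F [ 0.18 -0.16 -0.75] T [0.024 0.014 0.028] g 0.3198396773544589 34.99741072766483
PLAN [ 0.0001 -0.0027  0.0312] [ 0.0008  0.0007 -0.0009] j7 1.010630125208905
```

No contact; lower the last 9 mm, then open.

>>> jog_arm(
  moves=[0,-0.002,0.008,0,0,0,-1,0,-0.002,0.016,0,0,0,-1,0,-0.002,0.024,0,0,0,-1,0,-0.002,0.03,0,0,0,-1,0,-0.002,0.03,0,0,0,-1,0,-0.002,0.03,0,0,0,-1,0,-0.002,0.03,0,0,0,-1,0,-0.002,0.03,0,0,0,-1],
)

```text
time: 27.3
position: [0.5894, -0.1555, 0.0763]
tool_rot: [1.442, 2.791, 0.0]
ft_force: [-0.1, -0.1, -1.5]
grip_width: 0.322
grip_force: 35.0
```

```bash
python3 -c "
from h import *
avg(3,.618)"
```

```text
t 27.4 p [ 0.5894 -0.1555  0.0763] turned 0.001 F [ 0.07 -0.12 -0.81] T [-0.045  0.003 -0.027] sd [0.005 0.045 0.019] tz tool 0.027 j7 1.016
```

>>> jog_arm(
  moves=[0,0,0,0,0,0,0,0,0,0,0,0,0,1,0,0,0,0,0,0,1,0,0,0,0,0,0,1,0,0,0,0,0,0,1,0,0,0,0,0,0,1,0,0,0,0,0,0,1,0,0,0,0,0,0,1],
)

```text
time: 28.45
position: [0.5894, -0.1555, 0.0763]
tool_rot: [1.442, 2.791, 0.0]
ft_force: [0.0, -0.3, -0.1]
grip_width: 0.995
grip_force: 0.0
```

>>> jog_arm(
  moves=[0,0,-0.05,0,0,0,1,0,0,-0.15,0,0,0,1,0,0,-0.3,0,0,0,1,0,0,-0.45,0,0,0,1,0,0,-0.55,0,0,0,1,0,0,-0.55,0,0,0,1,0,0,-0.55,0,0,0,1,0,0,-0.55,0,0,0,1],
)

```text
time: 29.45
position: [0.5887, -0.1552, 0.24]
tool_rot: [-1.441, -2.789, 0.001]
ft_force: [0.9, 0.5, -0.1]
grip_width: 1.003
grip_force: 0.0
```

```bash
python3 - <<'E'
from h import *
plan((.5897,-.1558,.25),.618)
w=snap('wrist','w7');a=snap('scene','s7')['pixels'][140:250,160:290,::-1];d=snap('side','d7')['pixels'][125:295,185:335,::-1]
r=lambda i:cv2.resize(i,(400,300),interpolation=cv2.INTER_CUBIC)
s=load('s7')['pixels'][140:260,310:440,::-1]
cv2.imwrite('pics/fin.png',np.vstack([np.hstack([r(a),r(s)]),np.hstack([r(d),r(w['pixels'][:,:,::-1])])]))
E
```

```text
t 29.45 pos [ 0.5887 -0.1552  0.24  ] yaw0 0.6172 F [ 0.94  0.53 -0.1 ] T [-0.01   0.006  0.046] g 1.0034388509008878 0.0
PLAN [-0.0034  0.0016 -0.0333] [-0.0015 -0.0015 -0.0008] j7 0.9505759878297209
```

View pics/fin.png

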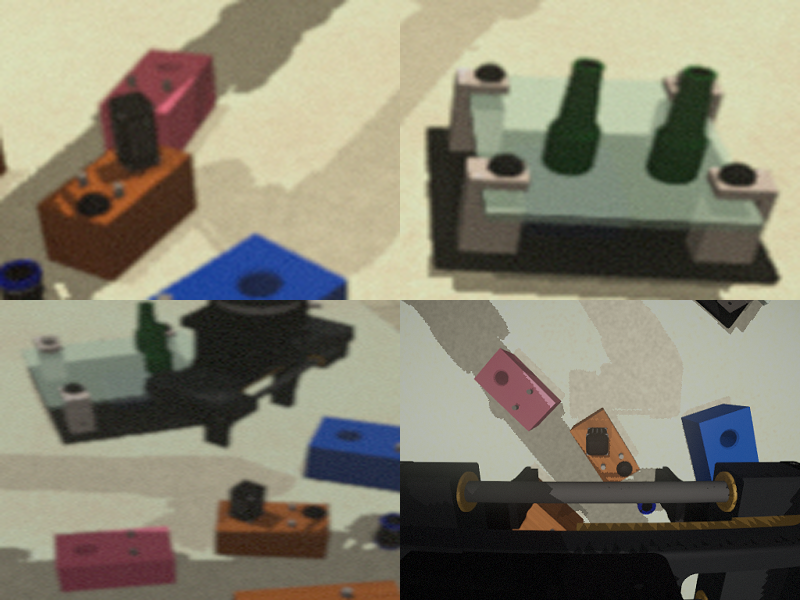

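The driver stands upright in its hole, with the dust cap, connector, mouthpieces and glass where they were.

```bash
python3 -c "
from bench import ctrl
print(ctrl.close_job())"
```

```text
the job is handed in; nothing more can be done
None
```

The clamp screw is tightened to about 0.2 N m (inside the 0.15–0.28 N m range), the driver is back upright in its block, the rest of the display looks as it was, and the job was handed in at about 30 s.

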